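# Pin the lock bar of a finds case

## Robot

A 6-joint arm with a two-finger parallel gripper is mounted at the origin on the work surface. World frame = base frame: x ahead of the robot, y to its left, z up, the work surface at z = 0. Lengths are in m, angles in degrees, forces in N, time in s.
With the tool pointing down it reaches from about 0.3 to 0.75 m from the base axis. Payload 8.5 kg.
Tool frame: the origin (TCP) lies midway between the tips of the shut fingers; the grasp point (between the pads) lies 19 mm behind it (env.grip_depth is the distance from the TCP to the grasp point, in m); x points along the fingers, y is the direction in which the jaws open and shut, and the axes are right-handed (so a half turn about x gives the same grasp; the last joint's range is limited). The gripper opens to 85 mm and grips with 20 to 120 N. Pads are 22 mm wide; open, the fingers measure 114 mm over their backs; the gripper's body (76 mm by 85 mm) begins 54 mm behind the grasp point. The pads swing forward as they close: fully open they stand 13 mm farther back than shut.
Start: joints at [60.258, 21.807, 74.336, -0, 83.858, -12.336], TCP at [0.165, 0.525, 0.231] pointing down, gripper open.
Joint ranges: [-178.18, 178.18], [-50.72, 133.34], [12.68, 142.11], [-81.47, 261.47], [9.98, 163.14], [-165.26, 165.26]. Speed limits (degrees/s): [136.94, 136.94, 180, 180, 180, 180].

## Interface

Orientations are given as a 3x3 rotation matrix whose columns are the frame's x, y, z axes.
In Python, from rig import env gives the robot as it stands.
- The arm moves only by the tool play_rows, never from a script. Its arguments are lists of equal length, an entry for each row: "travel": the shift along the world's x, y, z in cm, a list of three; "rotation": the turn, a rotation vector about the world's x, y, z in rad, a list of three; "claw": the finger opening in cm, from 0 to 8.54. A call has 1 to 12 rows; each row shifts and turns the pose as measured when the row begins; what a row does not reach is not made up. A row lasts 1/12 s, in which the tool goes at most 41.7 mm and 7.16 degrees, less where a joint would pass 70% of its speed; a pose out of reach is approached as far as the arm can. A call is refused whole if a number of a shift passes 4.17 or a number of a turn 0.125, either way. A call with a gripper value outside its range is refused whole. The fingers move at their own pace and stop on an object; "squeeze" is the grip in N (left out, the last holds). Time passes only in rows, so rows that do not move let the fingers close. It gives the time, the measured TCP pose, the force and the opening at its end, in the units of the state.
- env.observe(): the state, without advancing time (a new reading comes with each control period).
- env.get_image(name): name is "scene" or "top"; returns the picture (400x640x3 uint8, red, green, blue); there is no depth.
- env.camera_info(name): a dict with "vertical_fov" (degrees; the focal length in pixels is half the picture's height over the tangent of half this angle, whatever the lens; pixels are square), "cx", "cy" (the principal point, pixels), "D" ([k1, k2, p1, p2, k3] as OpenCV has them; the pictures are not rectified), "eye" and "rotation" of the camera in the world. Camera axes: x right, y down, z forward; pixel columns grow to the right and rows downward; lengths in m; the calibration is good to about 2 mm. A picture is of the moment at which its call begins. camera_info takes no time and is no camera call.
- env.close_job(): hands the job in, once; it reports no verdict.
The state is a dict: "time_s": time; "q": joint angles; "qvel": joint speeds; "joint_efforts": joint torques, N m; "position": TCP position; "tool_rot": TCP orientation; "ft_force": force on the tool from outside, world axes, zero at the start; "wrist_torque": the same for the moment, N m; "grip_width": finger opening in m.
Only numpy, scipy, OpenCV 4.12 (cv2) and the standard library are available. Lean on these libraries where they do the work, as an engineer would, in place of code of your own. Each camera call takes 0.05 s, during which the arm holds its last target.

## Task

Lock the aluminium finds case for transport: swing the steel bar on its lid fully home, so that its eye sits between the two ears of the yoke, then take the long slim pin from the wooden block and pass it down through both ears and the eye until its collar rests on the upper ear. Leave the pin there, standing free, leave the other two pins in the block, and do not disturb the things lying around.

Things in the scene. Friction and masses are not known exactly. Their poses are not given: they have to be found in the camera images.
- bar (a joint): Steel lock bar on the lid, 22 mm wide, 10 mm thick, swinging level about an upright pivot. 0 = home on its stop, its eye's hole in line with the yoke's; grows (1.3 rad at most) as the eye swings clockwise seen from above, out over the case's front. Stays where left; 1 to 2 N at the post moves it. The eye is a ring 35 mm across with a 15 mm hole, 210 mm from the pivot.
- post (a point): On the upright round steel post of the bar, 16 mm in diameter, 45 mm tall, by which the bar is swung. It stands 110 mm from the pivot towards the eye. The point is on the post's axis, 28 mm above the bar's upper face, 17 mm below the post's top.
- pivot (a point): Upper face of the bar on its pivot axis, 125 mm above the table. Fixed to the case; z up.
- yoke_hole (a point): Centre of the hole in the yoke's upper ear, at its upper face, 138 mm above the table; z up. Yoke: steel fork overhanging the case's -y end, two level ears 10 mm thick, 16 mm apart, one above the other, each with a 15 mm upright hole; open towards the case's front. The eye goes between them. 210 mm from the pivot: the bar points from pivot to here when home. Free space below.
- case: Closed aluminium case, fixed, 200 mm (its x) by 280 mm (its y) and 100 mm high; origin at the centre of its underside. Its front is its -x side; the yoke is at its -y end.
- block: Wooden block, fixed, 165 mm (its x) by 62 mm (its y) and 42 mm high; origin at the centre of its underside. Three blind square holes 30 mm deep in a row along its x, 50 mm apart, the middle one at its centre; a pin stands upright in each, any pin in any hole, with about 0.75 mm of play all round.
- long_pin_grip (a point): The long slim pin, steel, about 120 g: shank 12 mm thick, 60 mm long, its lowest 10 mm tapering to 7 mm; collar 26 mm across, 5 mm thick; round grip 18 mm thick, 45 mm tall. Point on the axis in the grip, 30 mm above the collar's underside, 90 mm above the tip, 20 mm below the top. z along the pin, up. In the block its collar stands 30 mm clear of the wood.
- long_pin_tip (a point): Tip of the long slim pin, on its axis.
- short_pin_grip (a point): The short pin (not wanted): same grip, collar and 12 mm shank, but the shank is only 34 mm long, so its collar nearly touches the wood. Point on its grip 30 mm above the collar's underside.
- thick_pin_grip (a point): The thick pin (not wanted): same grip and collar and as tall as the long slim pin, but its shank is 20 mm thick above the wood. Point on its grip 30 mm above the collar's underside.
- bowl: Small terracotta bowl, 90 mm across, 45 mm high; loose, to be left alone. Origin under its centre.
- jar: Amber glass jar with white cap, 52 mm across, 85 mm high; loose, to be left alone. Origin under its centre.
- brush: Brush, 190 mm long, lying along its x; loose, to be left alone.
- sherd_a: Potsherd, 60 mm, 9 mm thick; loose, to be left alone.
- sherd_b: Potsherd, 60 mm, 9 mm thick; loose, to be left alone.
- fixative_can: Closed metal can, 72 mm across, 90 mm high; loose, to be left alone. Origin under its centre.
Not all that is in view belongs to the job. Leave any pink or purple look-alike of the part that bears long_pin_grip alone.

How it is judged (in metres and radians):
On the way, in this order (a step that is already met when the one before it is completed fails the run):
1. the bar is swung home, its eye between the ears (value of joint bar below 0.04 rad), for 0.2 s.
2. the long slim pin is through both ears and the eye, its collar on the upper ear (z of long_pin_grip in the frame of yoke_hole between 0.026 and 0.034 m and horizontal distance between each of long_pin_grip, long_pin_tip and yoke_hole below 0.006 m and angle between long_pin_grip's own z axis and vertical below 0.1 rad), for 0.2 s.
At the end, for the whole second after the job is handed in: The bar is home (within 0.04 rad), and the long slim pin stands upright (within 0.1 rad) and at rest through both ears and the eye, its axis within 6 mm of the hole's and its collar within 4 mm of the upper ear (all of step 2 and value of joint bar below 0.04 rad and linear speed of long_pin below 0.02 m/s and velocity of joint bar below 0.05 rad/s); the robot touches nothing.
It fails at once if one of the other two pins is taken out or shifted more than 25 mm (distance of any of short_pin_grip, thick_pin_grip from where it was at the start of the episode above 0.025 m).
It fails at once if a bystander is shifted more than 40 mm (distance of any of bowl, jar, brush, sherd_a, sherd_b, fixative_can from where it was at the start of the episode above 0.04 m).
It also fails if it takes over 58 s, if anything falls off the work surface, if the arm or the gripper's body presses on something with over 40 N, if the wrist force passes 120 N, or if a joint passes its speed limit or range.

## Working session

There is one attempt and no reset: what is moved stays moved. The work goes in short steps, Python scripts to look and compute and a tool call to move; the robot and the scene stay as the last step left them, time stands still between calls to the robot, and variables do not carry over. Pictures are saved under pics/ and viewed, and the job is handed in when it is done.

Besides the shell and the picture viewer there is one more tool, called after ">>>" as a command line: name --argument value ..., lists and objects as JSON in quotes. play_rows: Moves the arm, as the interface text tells. Its arguments: {"type":"object","properties":{"travel":{"type":"array","items":{"type":"array","items":{"type":"number"}}},"rotation":{"type":"array","items":{"type":"array","items":{"type":"number"}}},"claw":{"type":"array","items":{"type":"number"}},"squeeze":{"type":"number"}},"required":["travel","rotation","claw"]}

```bash
mkdir -p pics; ls; python3 - <<'E'
from rig import env
import cv2
for n in("scene","top"):
    im=env.get_image(n); cv2.imwrite(f"pics/{n}0.png",im[:,:,::-1]); print(n,env.camera_info(n))
print(env.observe(), env.grip_depth)
E
```

```text
pics
scene {'vertical_fov': 43.709387687625465, 'cx': 318.3024217843264, 'cy': 197.31893427951798, 'D': array([0.03488154, 0.        , 0.        , 0.        , 0.        ]), 'eye': array([1.53561256, 0.47869685, 1.06837381]), 'rotation': array([[-0.4633525 ,  0.56437873, -0.68321381],
       [ 0.88615587,  0.30003   , -0.35314272],
       [ 0.0056784 , -0.76906349, -0.63914717]])}
top {'vertical_fov': 42.5933672643206, 'cx': 314.9755139883906, 'cy': 207.53420012668406, 'D': array([0.03597038, 0.        , 0.        , 0.        , 0.        ]), 'eye': array([ 0.32190265, -0.02271924,  1.59961357]), 'rotation': array([[ 0.00365308, -0.99335298,  0.11505006],
       [-0.99979634, -0.0059116 , -0.01929567],
       [ 0.01984755, -0.11495614, -0.99317227]])}
{'time_s': 0.1, 'q': array([ 6.02576381e+01,  2.18381713e+01,  7.43777702e+01,  1.76918726e-03,
        8.38575073e+01, -1.23361009e+01]), 'qvel': array([ 0.02839039, -0.10655941, -0.10699753, -0.10729981,  0.1089776 ,
        0.09353781]), 'joint_efforts': array([ 3.36637750e-03, -4.49227417e+01, -2.31656277e+01, -2.35928528e-04,
        3.71790185e-03,  3.19213268e-05]), 'position': array([0.16440239, 0.52459654, 0.2307793 ]), 'tool_rot': array([[-6.62618456e-04,  2.99147824e-01,  9.54206550e-01],
       [-1.09781634e-03,  9.54205967e-01, -2.99148404e-01],
       [-9.99999178e-01, -1.24576479e-03, -3.03865116e-04]]), 'ft_force': array([0.32611225, 0.07897952, 0.14895304]), 'wrist_torque': array([-0.03786428, -0.07384122, -0.08026039]), 'grip_width': 0.08512566555247288} 0.0187
```

View pics/scene0.png

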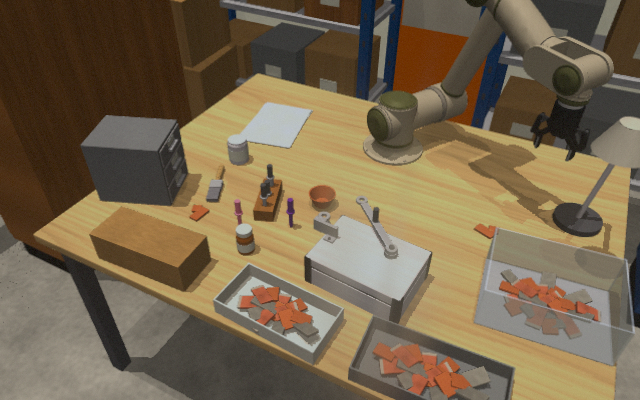

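View pics/top0.png

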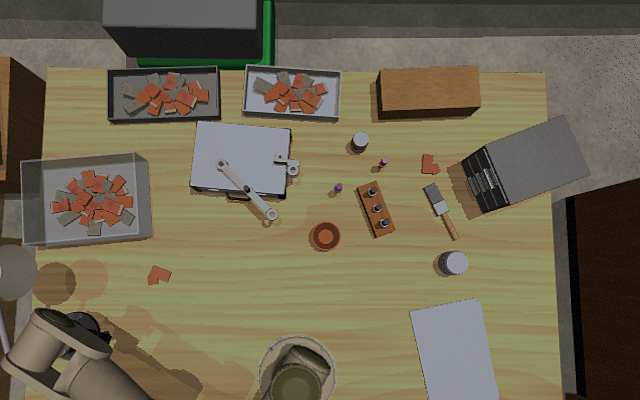

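The scene view shows the case at about (370,260), the bar with its post at (375,215), the yoke at (325,225) and the block at (268,200). In the top view the pivot is near (222,164), the eye near (271,214), the yoke near (290,165) and the block near (376,208). I'll take close crops next.

```bash
python3 - <<'E'
import cv2, numpy as np
s=cv2.imread("pics/scene0.png");t=cv2.imread("pics/top0.png")
a=cv2.resize(s[150:260,220:320],None,fx=5,fy=5,interpolation=cv2.INTER_CUBIC)
cv2.imwrite("pics/c1.png",a)
cv2.imwrite("pics/c2.png",cv2.resize(t[120:245,180:310],None,fx=4.6,fy=4.6,interpolation=cv2.INTER_CUBIC))
cv2.imwrite("pics/c3.png",cv2.resize(t[140:250,320:410],None,fx=5,fy=5,interpolation=cv2.INTER_CUBIC))
cv2.imwrite("pics/c4.png",cv2.resize(s[185:315,300:440],None,fx=4.6,fy=4.6,interpolation=cv2.INTER_CUBIC))
E
```

```text
(no output)
```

View pics/c1.png

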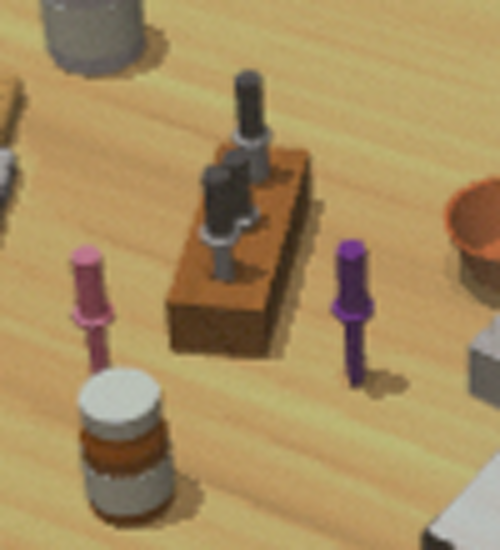

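View pics/c2.png

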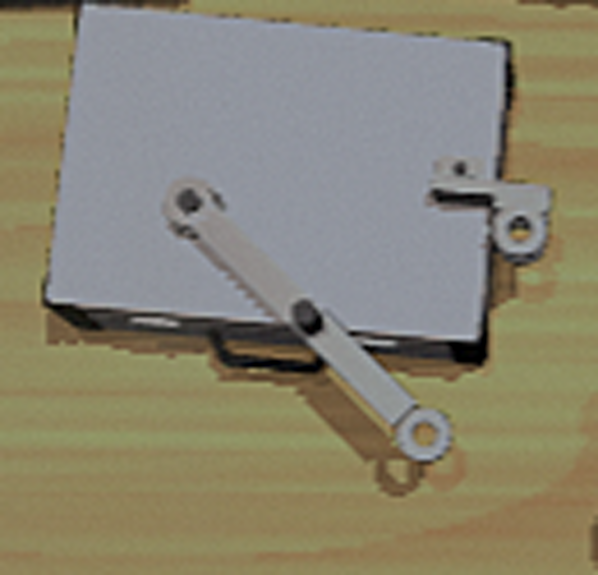

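View pics/c3.png

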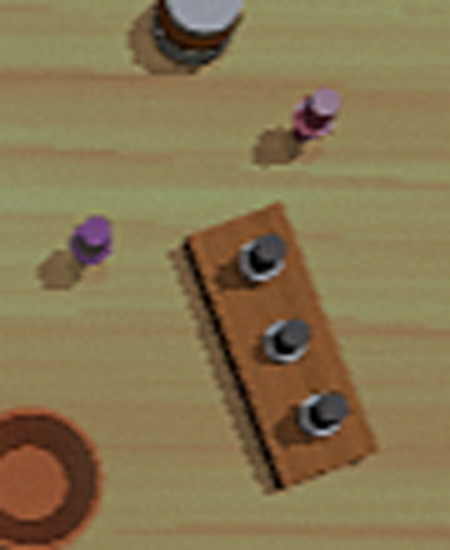

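View pics/c4.png

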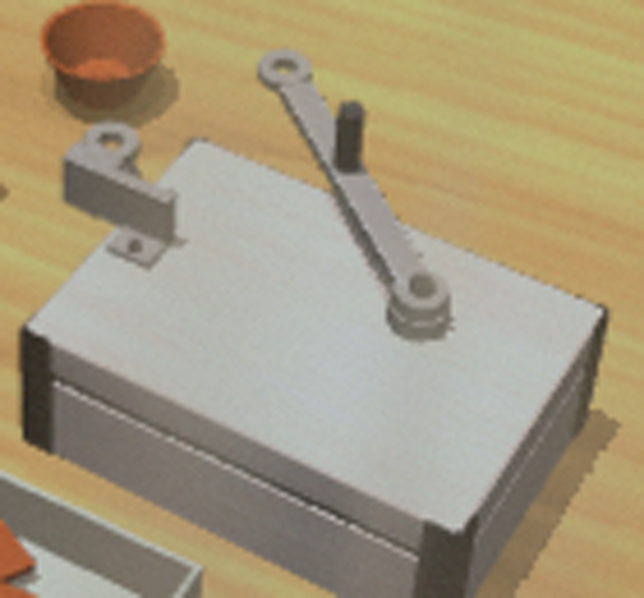

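Candidates for the pin, as scene pixels: 
- Near hole of the block (264,192): slim shank with daylight under the collar.
- Middle hole (267,187): collar close to the wood, so the short pin.
- Far hole (269,172): wide shank, so the thick pin.
- Pink (238,208) and purple (290,207): look-alikes.

I choose the near one. It is the upper one in the top view, at about (373,190), and the close crop confirms its slim shank. Now I'll measure.

```bash
cat > h.py <<'E'
from rig import env
import numpy as np, cv2
C={n:env.camera_info(n) for n in("scene","top")}
def K(n):
    c=C[n]; f=200/np.tan(np.radians(c["vertical_fov"])/2)
    return np.array([[f,0,c["cx"]],[0,f,c["cy"]],[0,0,1]])
def ray(n,uv):
    p=cv2.undistortPoints(np.array([[uv]],float),K(n),C[n]["D"])[0,0]
    d=C[n]["rotation"]@np.array([p[0],p[1],1]); return C[n]["eye"],d/np.linalg.norm(d)
def plane(n,uv,z):
    o,d=ray(n,uv); return o+d*(z-o[2])/d[2]
def tri(uvs,uvt):
    (o1,d1),(o2,d2)=ray("scene",uvs),ray("top",uvt)
    A=np.stack([d1,-d2],1); k=np.linalg.lstsq(A,o2-o1,rcond=None)[0]
    a,b=o1+k[0]*d1,o2+k[1]*d2; return (a+b)/2,np.linalg.norm(a-b)
def proj(n,P):
    R=C[n]["rotation"]; 
    return cv2.projectPoints(np.array([P],float),cv2.Rodrigues(R.T)[0],-R.T@C[n]["eye"],K(n),C[n]["D"])[0][0,0]
E
python3 - <<'E'
from h import *
np.set_printoptions(precision=4,suppress=True)
c=lambda u,v,f,x,y:((u+.5)/f-.5+x,(v+.5)/f-.5+y)
items={"eye":(c(285,67,4.6,300,185),c(423,434,4.6,180,120),.125),
"yoke":(c(110,140,4.6,300,185),c(520,229,4.6,180,120),.138),
"pivot":(c(423,287,4.6,300,185),c(189,201,4.6,180,120),.135),
"posttop":(c(350,107,4.6,300,185),c(311,312,4.6,180,120),.170),
"long top":(c(218,173,5,220,150),c(271,248,5,320,140),.122),
"short top":(c(236,160,5,220,150),c(294,335,5,320,140),.096),
"thick top":(c(249,77,5,220,150),c(332,406,5,320,140),.122),
}
for k,(s,t,z) in items.items():
    print(k,np.array(s),np.array(t),plane("scene",s,z),plane("top",t,z),*tri(s,t))
for n,q in(("A",(187,240)),("B",(282,204)),("C",(376,450)),("D",(273,490))):
    print(n,plane("top",c(*q,5,320,140),.042))
# hole masks in ring: wood-coloured blob centroids
for n,f,pts in (("top","pics/top0.png",((271.5,214),(292.6,169.5))),("scene","pics/scene0.png",((361.6,199.2),(323.6,215.1)))):
    im=cv2.imread(f); hsv=cv2.cvtColor(im,cv2.COLOR_BGR2HSV); m=(hsv[...,1]>70).astype(np.uint8)
    nn,l,st,ce=cv2.connectedComponentsWithStats(m,connectivity=4)
    for p in pts:
        k=l[int(round(p[1])),int(round(p[0]))]; print(n,p,k,st[k],ce[k])
E
```

```text
eye [361.5652 199.1739] [271.5652 213.9565] [0.4749 0.0741 0.125 ] [0.4733 0.0738 0.125 ] [0.4735 0.0737 0.1238] 0.0003374175541584679
yoke [323.5217 215.0435] [292.6522 169.3913] [0.603  0.0135 0.138 ] [0.6018 0.0138 0.138 ] [0.6021 0.0135 0.1372] 0.0007643713752436577
pivot [391.5652 247.    ] [220.6957 163.3043] [0.6281 0.2264 0.135 ] [0.6185 0.2216 0.135 ] [0.6201 0.2236 0.1265] 0.0011158481675125182
posttop [375.6957 207.8696] [247.2174 187.4348] [0.5414 0.1427 0.17  ] [0.5432 0.1401 0.17  ] [0.5426 0.1415 0.1705] 0.003119077218301386
long top [263.2 184.2] [373.8 189.2] [ 0.5475 -0.2223  0.122 ] [ 0.5479 -0.2229  0.122 ] [ 0.5477 -0.2225  0.1222] 0.0006804026472407783
short top [266.8 181.6] [378.4 206.6] [ 0.5037 -0.2387  0.096 ] [ 0.5    -0.2395  0.096 ] [ 0.5005 -0.2403  0.0931] 0.0009257654234766573
thick top [269.4 165. ] [386.  220.8] [ 0.4537 -0.2584  0.122 ] [ 0.4556 -0.2574  0.122 ] [ 0.4555 -0.2572  0.1236] 7.373109663313037e-05
A [ 0.5648 -0.182   0.042 ]
B [ 0.5876 -0.2407  0.042 ]
C [ 0.4361 -0.2966  0.042 ]
D [ 0.4114 -0.2335  0.042 ]
top (271.5, 214) 147 [270 212   5   5  20] [271.9  213.95]
top (292.6, 169.5) 125 [291 169   4   3  10] [292.5 170.2]
scene (361.6, 199.2) 0 [     0      0    640    400 109551] [337.4974 237.5351]
scene (323.6, 215.1) 0 [     0      0    640    400 109551] [337.4974 237.5351]
```

>>> play_rows --travel '[[2.5,-2.5,0],[2.5,-2.5,0],[2.5,-2.5,0],[2.5,-2.5,0],[2.5,-2.5,0],[2.5,-2.5,0],[2.5,-2.5,0],[2.5,-2.5,0],[2.5,-2.5,0],[2.5,-2.5,0],[2.5,-2.5,0],[2.5,-2.5,0]]' --rotation '[[0,0,-0.12],[0,0,-0.12],[0,0,-0.12],[0,0,-0.12],[0,0,-0.12],[0,0,-0.12],[0,0,-0.12],[0,0,-0.12],[0,0,-0.12],[0,0,-0.12],[0,0,-0.12],[0,0,-0.12]]' --claw '[8.5,8.5,8.5,8.5,8.5,8.5,8.5,8.5,8.5,8.5,8.5,8.5]'

```text
time_s: 1.1
position: [0.4687, 0.2118, 0.2272]
tool_rot: [[-0.008, 0.976, -0.219], [0.003, -0.219, -0.976], [-1.0, -0.008, -0.001]]
ft_force: [0.5, 0.6, 0.6]
grip_width: 0.0849
```

```bash
cat > st.py <<'E'
from rig import env
import numpy as np
np.set_printoptions(precision=4,suppress=True)
o=env.observe();R=o["tool_rot"]
print(o["time_s"],o["position"],"yaw",np.degrees(np.arctan2(R[1,1],R[0,1])),"xaxis",R[:,0],"F",o["ft_force"],"w",o["grip_width"],"q",o["q"])
E
python3 st.py
```

```text
1.1 [0.4687 0.2118 0.2272] yaw -12.650975025697115 xaxis [-0.0078  0.003  -1.    ] F [0.5066 0.5832 0.569 ] w 0.08493364873631627 q [10.9808 18.5589 80.0908  0.257  81.7554 23.5943]
```

>>> play_rows --travel '[[1.5,-1.4,0],[1.5,-1.4,0],[1.5,-1.4,0],[1.5,-1.4,0],[1.4,-1.2,0],[0,0,0],[0,0,0]]' --rotation '[[0,0,-0.11],[0,0,-0.11],[0,0,-0.11],[0,0,-0.11],[0,0,-0.11],[0,0,0],[0,0,0]]' --claw '[8.5,8.5,8.5,8.5,8.5,8.5,8.5]'

```text
time_s: 1.68
position: [0.5494, 0.1334, 0.2237]
tool_rot: [[-0.011, 0.687, -0.726], [0.006, -0.726, -0.687], [-1.0, -0.012, 0.003]]
ft_force: [-0.4, 1.3, -0.7]
grip_width: 0.0851
```

```bash
python3 st.py
```

```text
1.6833 [0.5494 0.1334 0.2237] yaw -46.577478063448936 xaxis [-0.0106  0.0063 -0.9999] F [-0.378   1.2501 -0.7121] w 0.08508167754626521 q [ 1.4717 23.8994 72.2502  0.3802 84.45   48.0093]
```

>>> play_rows --travel '[[-0.6,1.0,0],[0,0,0],[0,0,-1.5],[0,0,-1.5],[0,0,-1.5],[0,0,-1.5],[0,0,-1],[0,0,-0.8],[0,0,0],[0,0,0]]' --rotation '[[0,0,0.03],[0,0,0],[0,0,0],[0,0,0],[0,0,0],[0,0,0],[0,0,0],[0,0,0],[0,0,0],[0,0,0]]' --claw '[8.5,8.5,8.5,8.5,8.5,8.5,8.5,8.5,8.5,8.5]'

```text
time_s: 2.52
position: [0.5355, 0.1534, 0.1447]
tool_rot: [[-0.01, 0.731, -0.682], [0.007, -0.682, -0.731], [-1.0, -0.012, 0.002]]
ft_force: [-0.3, -0.0, 0.1]
grip_width: 0.0849
```

```bash
python3 st.py;  python3 - <<'E'
from h import *
s=env.get_image("scene")[:,:,::-1];t=env.get_image("top")[:,:,::-1]
a=cv2.resize(s[130:270,300:440],None,fx=4,fy=4);b=cv2.resize(t[130:230,200:300],None,fx=2.3,fy=5.6)
cv2.imwrite("pics/g1.png",np.hstack([a,b]))
E
```

```text
2.5167 [0.5355 0.1534 0.1447] yaw -43.038061608093244 xaxis [-0.0097  0.0069 -0.9999] F [-0.2924 -0.0076  0.0685] w 0.08494334693201815 q [ 3.6076 27.0816 80.8758  0.4532 72.5747 46.5074]
```

View pics/g1.png

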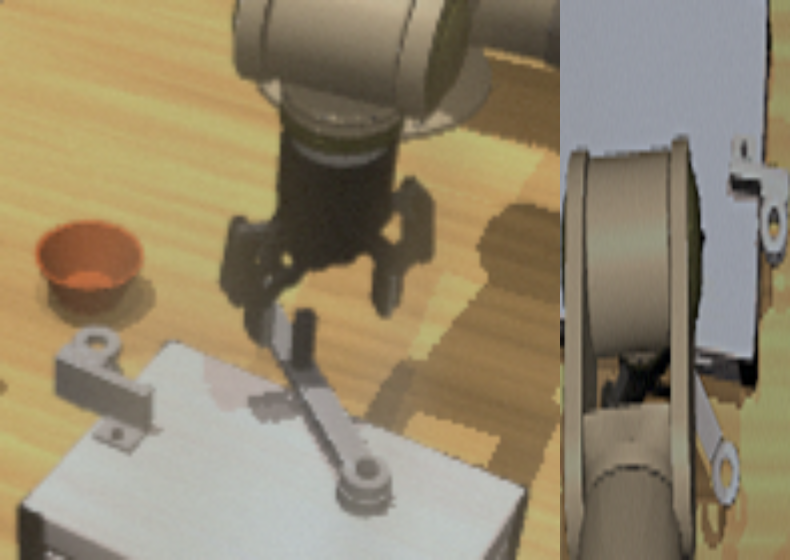

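The gripper straddles the post, with the fingers at crop (260,320) and (388,295) and the post at (303,335). The tool is about 1 cm off towards the robot. I'll correct that, lower a little and close.

>>> play_rows --travel '[[0.4,-0.5,-0.5],[0,0,0],[0.2,-0.2,-0.4],[0,0,0]]' --rotation '[[0,0,0],[0,0,0],[0,0,0],[0,0,0]]' --claw '[8.5,8.5,8.5,8.5]'

```text
time_s: 2.95
position: [0.5433, 0.1455, 0.1371]
tool_rot: [[-0.005, 0.731, -0.683], [0.007, -0.682, -0.731], [-1.0, -0.009, -0.002]]
ft_force: [0.3, 0.1, -0.2]
grip_width: 0.0852
```

```bash
python3 st.py
```

```text
2.95 [0.5433 0.1455 0.1371] yaw -43.04037038806924 xaxis [-0.0051  0.0071 -1.    ] F [ 0.2891  0.082  -0.1882] w 0.08517088905641923 q [ 2.7421 27.9338 80.7681  0.4427 71.5692 45.6419]
```

>>> play_rows --travel '[[0,0,0],[0,0,0],[0,0,0],[0,0,0],[0,0,0],[0,0,0],[0,0,0],[0,0,0]]' --rotation '[[0,0,0],[0,0,0],[0,0,0],[0,0,0],[0,0,0],[0,0,0],[0,0,0],[0,0,0]]' --claw '[1,1,1,1,1,1,1,1]' --squeeze 25

```text
time_s: 3.62
position: [0.5437, 0.1451, 0.1373]
tool_rot: [[-0.004, 0.731, -0.683], [0.007, -0.683, -0.731], [-1.0, -0.008, -0.002]]
ft_force: [-0.5, -0.6, -0.8]
grip_width: 0.0152
```

```bash
python3 st.py
```

```text
3.6167 [0.5437 0.1451 0.1373] yaw -43.06485062237817 xaxis [-0.0042  0.0067 -1.    ] F [-0.5053 -0.6298 -0.8201] w 0.015150944631775458 q [ 2.708  27.924  80.737   0.4179 71.5633 45.6403]
```

>>> play_rows --travel '[[0.48,-0.42,0],[0.48,-0.41,0],[0.51,-0.35,0],[0.51,-0.35,0],[0.56,-0.3,0],[0.56,-0.29,0],[0.58,-0.23,0],[0.58,-0.22,0],[0.3,-0.1,0],[0,0,0]]' --rotation '[[0,0,0.057],[0,0,0.057],[0,0,0.057],[0,0,0.057],[0,0,0.057],[0,0,0.057],[0,0,0.057],[0,0,0.057],[0,0,0.03],[0,0,0]]' --claw '[1,1,1,1,1,1,1,1,1,1]'

```text
time_s: 4.45
position: [0.591, 0.1173, 0.1373]
tool_rot: [[-0.006, 0.971, -0.241], [0.003, -0.241, -0.971], [-1.0, -0.007, -0.001]]
ft_force: [0.1, -0.4, 1.5]
grip_width: 0.0154
```

```bash
cat >> st.py <<'E'
v=o["position"][:2]-np.array([.620,.2235]);print("bar ang",np.degrees(np.arctan2(v[1],v[0])),"r",np.hypot(*v))
E
python3 st.py
```

```text
4.45 [0.591  0.1173 0.1373] yaw -13.920689088727595 xaxis [-0.0063  0.0031 -1.    ] F [ 0.059  -0.4185  1.4688] w 0.01536455952010044 q [-0.0995 31.6259 73.8015  0.1806 74.9368 13.774 ]
bar ang -105.28354292755564 r 0.11013793656149154
```

>>> play_rows --travel '[[0.5,-0.12,0],[0.5,-0.1,0],[0.4,-0.06,0],[0.2,-0.03,0],[0,0,0]]' --rotation '[[0,0,0.045],[0,0,0.045],[0,0,0.03],[0,0,0.01],[0,0,0]]' --claw '[1,1,1,1,1]'

```text
time_s: 4.87
position: [0.6064, 0.114, 0.1374]
tool_rot: [[-0.008, 0.994, -0.112], [0.001, -0.112, -0.994], [-1.0, -0.008, -0.0]]
ft_force: [0.5, -0.3, 0.6]
grip_width: 0.015
```

```bash
python3 st.py
```

```text
4.8667 [0.6064 0.114  0.1374] yaw -6.436387121345139 xaxis [-0.0081  0.0013 -1.    ] F [ 0.5327 -0.3046  0.6411] w 0.014967566593585505 q [-0.3665 33.0272 71.1084  0.0759 76.3295  6.0517]
bar ang -97.06952674904022 r 0.11038472599242391
```

>>> play_rows --travel '[[0.25,-0.02,0],[0.2,0,0],[0.1,0,0],[0.1,0,0]]' --rotation '[[0,0,0.02],[0,0,0],[0,0,0],[0,0,0]]' --claw '[1,1,1,1]'

```text
time_s: 5.2
position: [0.6116, 0.1135, 0.1374]
tool_rot: [[-0.011, 0.996, -0.092], [-0.0, -0.092, -0.996], [-1.0, -0.011, 0.001]]
ft_force: [-2.9, -1.5, 0.6]
grip_width: 0.015
```

```bash
python3 st.py
```

```text
5.2 [0.6116 0.1135 0.1374] yaw -5.299204064302074 xaxis [-0.0113 -0.     -0.9999] F [-2.9023 -1.5246  0.6399] w 0.01496444744556108 q [-0.368  33.5847 70.0314 -0.0065 77.0334  4.9323]
bar ang -94.35694384982442 r 0.11027339658286667
```

Force is starting to rise, so I'll push a touch further to confirm the stop.

>>> play_rows --travel '[[0.25,0,0],[0.25,0,0],[0.25,0,0]]' --rotation '[[0,0,0],[0,0,0],[0,0,0]]' --claw '[1,1,1]'

```text
time_s: 5.45
position: [0.6115, 0.1135, 0.1373]
tool_rot: [[-0.032, 0.995, -0.092], [-0.002, -0.092, -0.996], [-0.999, -0.032, 0.005]]
ft_force: [-17.3, -3.1, 6.4]
grip_width: 0.015
```

```bash
python3 st.py
```

```text
5.45 [0.6115 0.1135 0.1373] yaw -5.2946423157606946 xaxis [-0.0319 -0.0019 -0.9995] F [-17.2772  -3.0695   6.3834] w 0.01504104684512063 q [-0.3248 34.0772 69.1046 -0.1226 78.6432  4.9916]
bar ang -94.43737942600238 r 0.11033510536301844
```

>>> play_rows --travel '[[0,0,0],[0,0,0],[0,0,0],[0,0,0],[0,0,0],[0,0,1],[0,0,1.5],[0,0,2],[0,0,2],[0,0,1.5],[0,0,0],[0,0,0]]' --rotation '[[0,0,0],[0,0,0],[0,0,0],[0,0,0],[0,0,0],[0,0,0],[0,0,0],[0,0,0],[0,-0.02,0],[0,0,0],[0,0,0],[0,0,0]]' --claw '[4,4,4,4,4,4,4,4,4,4,4,4]'

```text
time_s: 6.45
position: [0.6121, 0.1144, 0.2248]
tool_rot: [[-0.005, 0.996, -0.094], [-0.0, -0.094, -0.996], [-1.0, -0.005, 0.001]]
ft_force: [-0.2, 0.0, -1.0]
grip_width: 0.0401
```

```bash
python3 st.py
```

```text
6.45 [0.6121 0.1144 0.2248] yaw -5.395646798029506 xaxis [-0.0048 -0.0003 -1.    ] F [-0.1609  0.0169 -1.009 ] w 0.04012926271883604 q [-0.2864 29.6311 62.2825 -0.016  88.3584  5.1096]
bar ang -94.15550648196425 r 0.10941809054193949
```

>>> play_rows --travel '[[-0.5,-2.7,0],[-0.5,-2.7,0],[-0.5,-2.7,0],[-0.5,-2.7,0],[-0.5,-2.7,0],[-0.5,-2.7,0],[-0.5,-2.7,0],[-0.5,-2.7,0],[-0.5,-2.7,0],[-0.5,-2.7,0],[-0.5,-2.7,0],[0,0,0]]' --rotation '[[0,0,-0.09],[0,0,-0.09],[0,0,-0.09],[0,0,-0.09],[0,0,-0.09],[0,0,-0.09],[0,0,-0.09],[0,0,-0.09],[0,0,-0.09],[0,0,-0.09],[0,0,-0.09],[0,0,-0.09]]' --claw '[4.5,4.5,4.5,4.5,4.5,4.5,4.5,4.5,4.5,4.5,4.5,4.5]'

```text
time_s: 7.45
position: [0.5497, -0.1929, 0.2169]
tool_rot: [[-0.006, 0.344, -0.939], [0.008, -0.939, -0.344], [-1.0, -0.01, 0.003]]
ft_force: [0.2, 0.2, 0.7]
grip_width: 0.0451
```

```bash
python3 st.py; python3 - <<'E'
from h import *
t=env.get_image("top")[:,:,::-1]; cv2.imwrite("pics/t2.png",t)
cv2.imwrite("pics/g2.png",cv2.resize(t[120:245,180:310],None,fx=4.6,fy=4.6,interpolation=cv2.INTER_CUBIC))
E
```

```text
7.45 [ 0.5497 -0.1929  0.2169] yaw -69.86263366673442 xaxis [-0.0064  0.0082 -0.9999] F [0.2276 0.2393 0.7269] w 0.04512494654093305 q [-31.0703  25.9048  70.0501   0.2123  84.6031  38.7704]
bar ang -99.58749687807563 r 0.4222993715470766
```

View pics/g2.png

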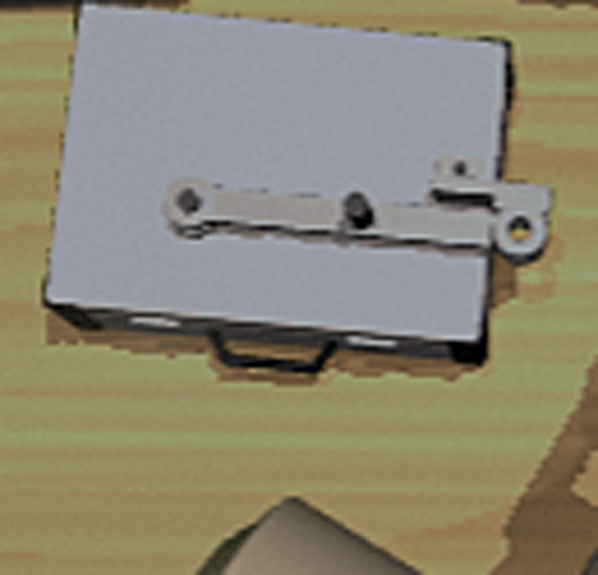

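The bar is home. The wood colour shows through the yoke hole at crop (520,230), so the eye is in line with it. Next I go over the long pin.

>>> play_rows --travel '[[0,-1.2,0],[0,-1.2,0],[0,0,0],[0,0,0]]' --rotation '[[0,0,0],[0,0,0],[0,0,0],[0,0,0]]' --claw '[5,5,5,5]'

```text
time_s: 7.83
position: [0.5496, -0.2162, 0.2152]
tool_rot: [[-0.008, 0.348, -0.938], [0.011, -0.938, -0.348], [-1.0, -0.013, 0.004]]
ft_force: [0.3, 1.4, 0.5]
grip_width: 0.0501
```

```bash
python3 st.py
```

```text
7.8333 [ 0.5496 -0.2162  0.2152] yaw -69.66333864736538 xaxis [-0.0084  0.0108 -0.9999] F [0.336  1.4387 0.5005] w 0.05009986882446058 q [-33.0601  26.8652  68.6957   0.257   85.1781  36.5784]
bar ang -99.0949138834875 r 0.4452714176249786
```

>>> play_rows --travel '[[-0.1,-0.5,0],[0,0,0],[0,0,-1.5],[0,0,-2],[0,0,-2],[0,0,-1],[0,0,-0.5],[0,0,0],[0,0,0]]' --rotation '[[-0.01,-0.008,0],[0,0,0],[0,0,0],[0,0,0],[0,0,0],[0,0,0],[0,0,0],[0,0,0],[0,0,0]]' --claw '[5,5,5,5,5,5,5,5,5]'

```text
time_s: 8.58
position: [0.5496, -0.2184, 0.1444]
tool_rot: [[0.005, 0.357, -0.934], [-0.003, -0.934, -0.357], [-1.0, 0.004, -0.003]]
ft_force: [-0.3, 0.8, 0.3]
grip_width: 0.0497
```

```bash
python3 st.py; python3 - <<'E'
from h import *
s=env.get_image("scene")[:,:,::-1]
cv2.imwrite("pics/g3.png",cv2.resize(s[120:250,210:330],None,fx=4.6,fy=4.6,interpolation=cv2.INTER_CUBIC))
E
```

```text
8.5833 [ 0.5496 -0.2184  0.1444] yaw -69.08094484661895 xaxis [ 0.0048 -0.0028 -1.    ] F [-0.2551  0.7649  0.2989] w 0.049731702428035575 q [-33.1376  29.9388  75.6741   0.0163  74.0672  35.9384]
bar ang -99.04847234776827 r 0.44747346346814093
```

View pics/g3.png

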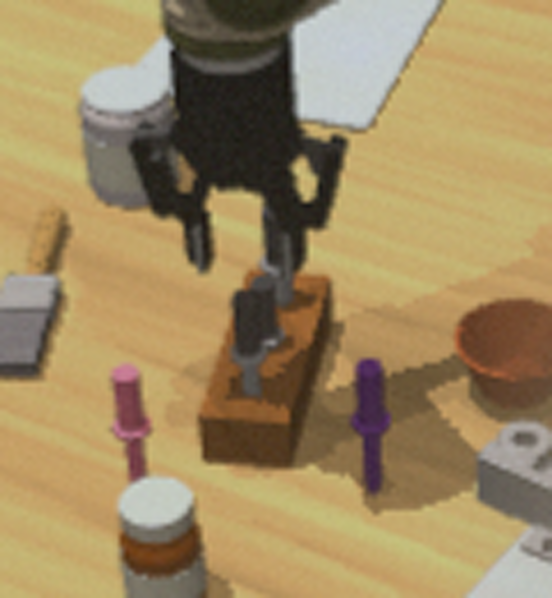

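The fingers, at crop (200,250) and (285,255), are above the long pin at (252,320) and roughly centred. I'll trim and lower.

>>> play_rows --travel '[[-0.15,-0.3,-1],[0,0,-1.5],[0,0,-1.5],[0,0,-0.7],[0,0,-0.3],[0,0,0],[0,0,0]]' --rotation '[[0,0,0],[0,0,0],[0,0,0],[0,0,0],[0,0,0],[0,0,0],[0,0,0]]' --claw '[5,5,5,5,5,5,5]'

```text
time_s: 9.22
position: [0.5494, -0.2233, 0.0951]
tool_rot: [[0.012, 0.358, -0.934], [-0.008, -0.934, -0.358], [-1.0, 0.012, -0.008]]
ft_force: [0.3, 0.6, 0.1]
grip_width: 0.0498
```

```bash
python3 st.py
```

```text
9.2167 [ 0.5494 -0.2233  0.0951] yaw -69.04701954038535 xaxis [ 0.012  -0.0078 -0.9999] F [0.3354 0.6438 0.0763] w 0.04984889561416611 q [-33.5514  32.9313  79.3501   0.0083  66.8972  35.4896]
bar ang -98.98557546770493 r 0.4523365559999363
```

>>> play_rows --travel '[[-0.1,0,-0.5],[0,0,-0.4],[0,0,0],[0,0,0],[0,0,0]]' --rotation '[[0.008,0.012,0],[0,0,0],[0,0,0],[0,0,0],[0,0,0]]' --claw '[5,5,5,5,5]'

```text
time_s: 9.63
position: [0.5491, -0.2239, 0.0871]
tool_rot: [[0.002, 0.358, -0.934], [-0.001, -0.934, -0.358], [-1.0, 0.001, -0.001]]
ft_force: [0.5, -0.5, -0.1]
grip_width: 0.0504
```

```bash
python3 st.py
```

```text
9.6333 [ 0.5491 -0.2239  0.0871] yaw -69.03778624744209 xaxis [ 0.0017 -0.0009 -1.    ] F [ 0.5109 -0.4831 -0.1025] w 0.0503517154102877 q [-33.6151  33.7353  79.3195   0.0102  66.8375  35.4186]
bar ang -99.00628628603731 r 0.4529639361666191
```

Vertical and placed, so I'll close.

>>> play_rows --travel '[[0,0,0],[0,0,0],[0,0,0],[0,0,0],[0,0,0],[0,0,0],[0,0,0]]' --rotation '[[0,0,0],[0,0,0],[0,0,0],[0,0,0],[0,0,0],[0,0,0],[0,0,0]]' --claw '[1.2,1.2,1.2,1.2,1.2,1.2,1.2]' --squeeze 50

```text
time_s: 10.22
position: [0.5493, -0.224, 0.0877]
tool_rot: [[0.003, 0.358, -0.934], [-0.002, -0.934, -0.358], [-1.0, 0.002, -0.002]]
ft_force: [-0.2, 0.2, 0.1]
grip_width: 0.0169
```

```bash
python3 st.py
```

```text
10.2167 [ 0.5493 -0.224   0.0877] yaw -69.02975219888079 xaxis [ 0.0026 -0.0016 -1.    ] F [-0.1699  0.1767  0.0765] w 0.016886863760984062 q [-33.6092  33.6894  79.2973   0.0056  66.8409  35.4182]
bar ang -98.98147888934395 r 0.45300886081914093
```

>>> play_rows --travel '[[0,0,0.5],[0,0,1],[0,0,1.5],[0,0,1.5],[0,0,1.5],[0,0,1.5],[0,0,1.5],[0,0,2],[0,0,2],[0,0,2],[0,0,1.5],[0,0,0]]' --rotation '[[0,0,0],[0,0,0],[0,0,0],[0,0,0],[0,0,0],[0,0,0],[0,0,0],[0,0,0],[0,0,0],[0,0,0],[0,0,0],[0,0,0]]' --claw '[1.2,1.2,1.2,1.2,1.2,1.2,1.2,1.2,1.2,1.2,1.2,1.2]'

```text
time_s: 11.22
position: [0.5468, -0.2221, 0.2677]
tool_rot: [[0.002, 0.358, -0.934], [-0.001, -0.934, -0.358], [-1.0, 0.002, -0.002]]
ft_force: [-0.0, -0.2, -0.7]
grip_width: 0.0166
```

```bash
python3 st.py; python3 - <<'E'
from h import *
s=env.get_image("scene")[:,:,::-1]
cv2.imwrite("pics/g4.png",cv2.resize(s[90:220,210:330],None,fx=4.6,fy=4.6,interpolation=cv2.INTER_CUBIC))
E
```

```text
11.2167 [ 0.5468 -0.2221  0.2677] yaw -69.02027778952198 xaxis [ 0.0023 -0.0011 -1.    ] F [-0.0429 -0.2399 -0.7017] w 0.016595020405669413 q [-33.5964  24.6574  63.7163   0.0197  91.478   35.4244]
bar ang -99.3317396361266 r 0.4515371708958518
```

View pics/g4.png

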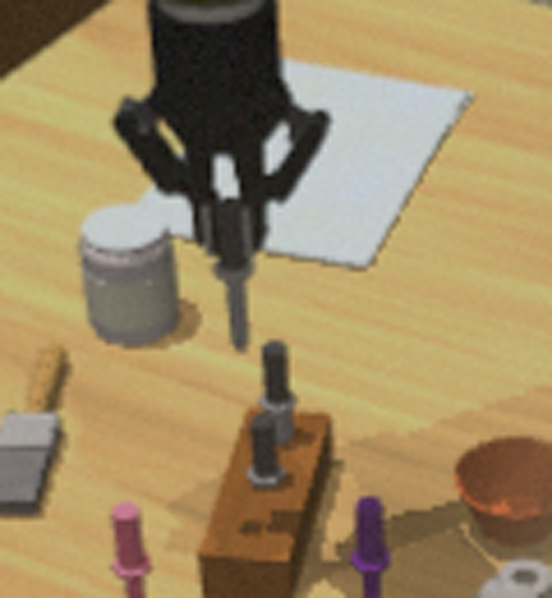

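I have the long slim pin, with its tip at crop (239,345). The short and thick pins are still in the block at (264,450) and (275,380). Next I carry it over to the yoke.

>>> play_rows --travel '[[0.5,2.2,0],[0.5,2.2,0],[0.5,2.2,0],[0.5,2.2,0],[0.5,2.2,0],[0.5,2.2,0],[0.5,2.2,0],[0.5,2.2,0],[0.5,2.0,0],[0.4,1.5,0],[0,0,0],[0,0,0]]' --rotation '[[0,0,0],[0,0,0],[0,0,0],[0,0,0],[0,0,0],[0,0,0],[0,0,0],[0,0,0],[0,0,0],[0,0,0],[0,0,0],[0,0,0]]' --claw '[1.2,1.2,1.2,1.2,1.2,1.2,1.2,1.2,1.2,1.2,1.2,1.2]'

```text
time_s: 12.27
position: [0.5907, 0.0, 0.252]
tool_rot: [[-0.023, 0.355, -0.934], [0.007, -0.935, -0.356], [-1.0, -0.015, 0.019]]
ft_force: [-0.3, -0.1, -2.0]
grip_width: 0.0168
```

```bash
python3 st.py; python3 - <<'E'
from h import *
s=env.get_image("scene")[:,:,::-1];t=env.get_image("top")[:,:,::-1]
cv2.imwrite("pics/g5.png",np.hstack([cv2.resize(s[110:240,270:355],None,fx=4.6,fy=4.6,interpolation=cv2.INTER_CUBIC),cv2.resize(t[110:240,250:335],None,fx=4.6,fy=4.6,interpolation=cv2.INTER_CUBIC)]))
E
```

```text
12.2667 [0.5907 0.     0.252 ] yaw -69.18054623038553 xaxis [-0.0227  0.0073 -0.9997] F [-0.2745 -0.129  -2.0408] w 0.01681307524549529 q [-11.5373  25.8726  64.2828   0.1523  91.2013  57.6367]
bar ang -97.45952715623372 r 0.22537400113069922
```

View pics/g5.png

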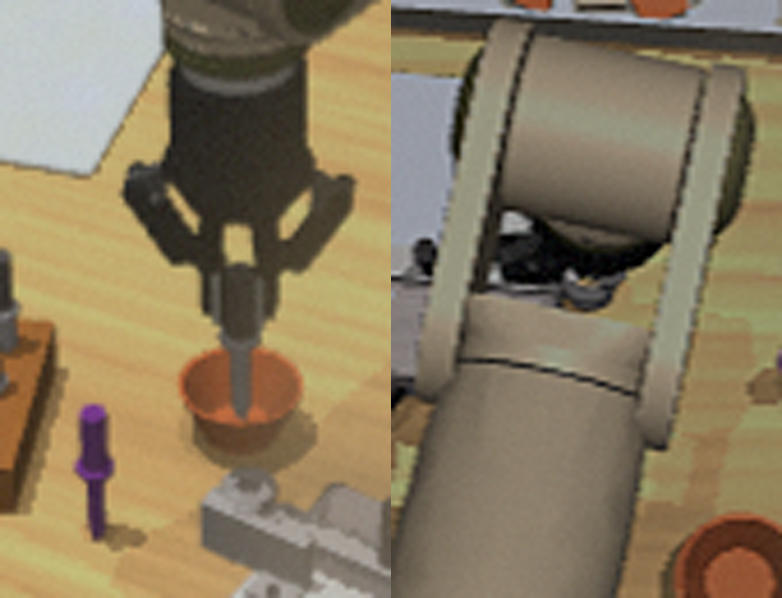

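>>> play_rows --travel '[[0.6,0.7,-0.5],[0.4,0.5,-0.5],[0,0,-0.4],[0,0,0],[0,0,0]]' --rotation '[[-0.006,-0.021,0],[0,0,0],[0,0,0],[0,0,0],[0,0,0]]' --claw '[1.2,1.2,1.2,1.2,1.2]'

```text
time_s: 12.78
position: [0.6004, 0.0076, 0.2366]
tool_rot: [[-0.003, 0.35, -0.937], [0.001, -0.937, -0.35], [-1.0, -0.002, 0.003]]
ft_force: [0.4, 0.1, -1.6]
grip_width: 0.0164
```

```bash
python3 st.py; python3 - <<'E'
from h import *
s=env.get_image("scene")[:,:,::-1]
cv2.imwrite("pics/g6.png",cv2.resize(s[140:240,280:365],None,fx=6,fy=6,interpolation=cv2.INTER_CUBIC))
E
```

```text
12.7833 [0.6004 0.0076 0.2366] yaw -69.52255773561548 xaxis [-0.0035  0.0008 -1.    ] F [ 0.4399  0.0886 -1.6433] w 0.016425271877836337 q [-10.5616  26.8661  65.1291   0.0095  88.2097  58.9604]
bar ang -95.196121276138 r 0.21676244283016816
```

View pics/g6.png

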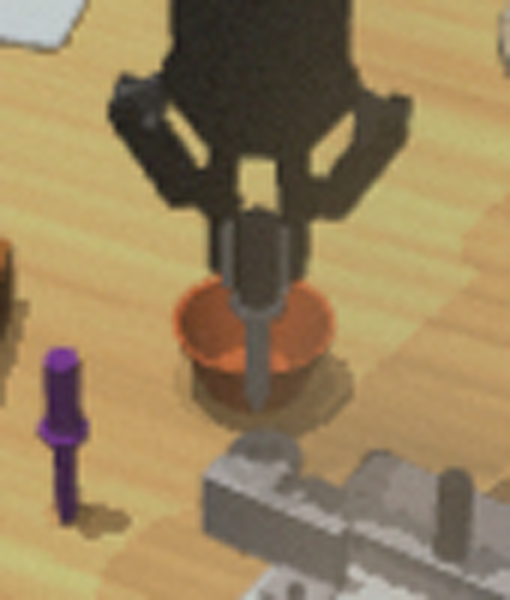

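```bash
python3 - <<'E'
from h import *
np.set_printoptions(precision=4,suppress=True)
for v in(407,410): print(plane("scene",(258.5/6-.5+280,v/6-.5+140),.161))
tip=np.array([.6004,.0076,.161]); print("kin",proj("scene",tip)*1.0, (proj("scene",tip)-[279.5,139.5])*6)
g=np.array([.6004,.0076,.271]);
print("grip top", (proj("scene",[.6004,.0076,.161+.110])-[279.5,139.5])*6, "collar",(proj("scene",[.6004,.0076,.161+.0625])-[279.5,139.5])*6)
print("hole if .602,.0137",proj("scene",[.602,.0137,.138]),"0.604,.0141",proj("scene",[.604,.0141,.138]))
E
```

```text
[0.5987 0.008  0.161 ]
[0.6006 0.009  0.161 ]
kin [322.1597 207.6398] [255.9584 408.8388]
grip top [258.6183 219.6558] collar [257.4347 303.7779]
hole if .602,.0137 [323.7469 214.8468] 0.604,.0141 [323.5482 215.3121]
```

>>> play_rows --travel '[[0.15,0.35,0],[0,0,0],[0,0,0],[0,0,0]]' --rotation '[[0,0,0],[0,-0.003,0],[0,0,0],[0,0,0]]' --claw '[1.2,1.2,1.2,1.2]'

```text
time_s: 13.17
position: [0.602, 0.0105, 0.2372]
tool_rot: [[0.0, 0.349, -0.937], [0.001, -0.937, -0.349], [-1.0, -0.0, -0.0]]
ft_force: [0.3, -0.7, -1.5]
grip_width: 0.0166
```

```bash
python3 st.py
```

```text
13.1667 [0.602  0.0105 0.2372] yaw -69.58723797394332 xaxis [ 0.0003  0.0006 -1.    ] F [ 0.3299 -0.7279 -1.4805] w 0.016619814703617355 q [-10.2691  26.9181  64.9365   0.0362  88.1342  59.3169]
bar ang -94.82947433957061 r 0.21374859889955555
```

>>> play_rows --travel '[[0.1,0.3,-0.5],[0,0.05,-0.5],[0,0,-0.5],[0,0,0],[0,0,0]]' --rotation '[[0,0,0],[0,0,0],[0,0,0],[0,0,0],[0,0,0]]' --claw '[1.2,1.2,1.2,1.2,1.2]'

```text
time_s: 13.58
position: [0.6029, 0.0145, 0.2204]
tool_rot: [[-0.0, 0.349, -0.937], [0.001, -0.937, -0.349], [-1.0, -0.001, -0.0]]
ft_force: [-0.3, 0.2, -1.5]
grip_width: 0.0169
```

```bash
python3 st.py; python3 - <<'E'
from h import *
s=env.get_image("scene")[:,:,::-1]
cv2.imwrite("pics/g7.png",cv2.resize(s[150:240,285:365],None,fx=6.5,fy=6.5,interpolation=cv2.INTER_CUBIC))
E
```

```text
13.5833 [0.6029 0.0145 0.2204] yaw -69.57161709591541 xaxis [-0.0001  0.0006 -1.    ] F [-0.324   0.1989 -1.5358] w 0.01691692599246054 q [-9.8677 27.6282 66.5064  0.0336 85.8754 59.7015]
bar ang -94.67898187659073 r 0.20965425204476512
```

View pics/g7.png

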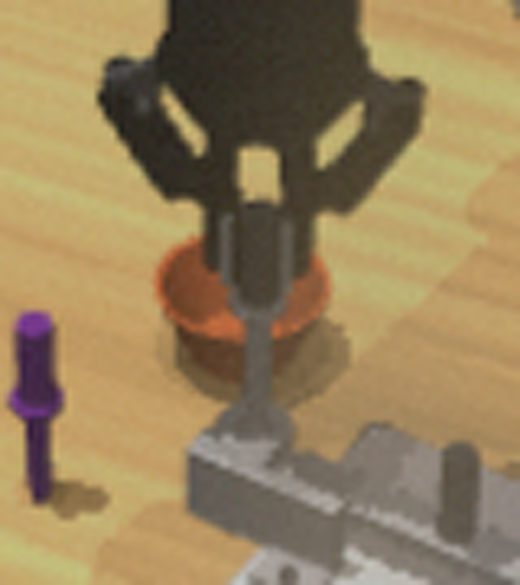

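The tip at crop (257,415) stands just over the hole at (254,426), about 1 mm too far towards +y. I'll trim that and lower gently while watching the force.

>>> play_rows --travel '[[0,-0.08,-0.3],[0,0,-0.4],[0,0,-0.3],[0,0,0]]' --rotation '[[0,0,0],[0,0,0],[0,0,0],[0,0,0]]' --claw '[1.2,1.2,1.2,1.2]'

```text
time_s: 13.97
position: [0.6029, 0.0135, 0.2096]
tool_rot: [[0.0, 0.349, -0.937], [0.001, -0.937, -0.349], [-1.0, -0.0, -0.0]]
ft_force: [-0.3, 0.2, -2.0]
grip_width: 0.0165
```

```bash
python3 st.py
```

```text
13.9667 [0.6029 0.0135 0.2096] yaw -69.58249734354827 xaxis [ 0.0002  0.0005 -1.    ] F [-0.2986  0.2035 -2.0103] w 0.016486419073585036 q [-9.9678 28.0446 67.6106  0.0309 84.338  59.6116]
bar ang -94.6466901573478 r 0.21071495291655473
```

>>> play_rows --travel '[[0,0,-0.4],[0,0,-0.4],[0,0,-0.4],[0,0,-0.3],[0,0,0]]' --rotation '[[0,0,0],[0,0,0],[0,0,0],[0,0,0],[0,0,0]]' --claw '[1.2,1.2,1.2,1.2,1.2]'

```text
time_s: 14.38
position: [0.6028, 0.0134, 0.1927]
tool_rot: [[-0.0, 0.349, -0.937], [0.001, -0.937, -0.349], [-1.0, -0.001, -0.0]]
ft_force: [-1.2, -0.1, -1.6]
grip_width: 0.0165
```

```bash
python3 st.py
```

```text
14.3833 [0.6028 0.0134 0.1927] yaw -69.58851565051174 xaxis [-0.0001  0.0006 -1.    ] F [-1.2479 -0.0621 -1.627 ] w 0.01646984157010403 q [-9.9741 28.7556 69.2325  0.0328 82.026  59.6099]
bar ang -94.6693117304745 r 0.21076491458214527
```

>>> play_rows --travel '[[0,0,-0.4],[0,0,-0.4],[0,0,-0.4],[0,0,-0.3],[0,0,0]]' --rotation '[[0,0,0],[0,0,0],[0,0,0],[0,0,0],[0,0,0]]' --claw '[1.2,1.2,1.2,1.2,1.2]'

```text
time_s: 14.8
position: [0.6028, 0.0134, 0.176]
tool_rot: [[-0.0, 0.349, -0.937], [0.001, -0.937, -0.349], [-1.0, -0.001, -0.0]]
ft_force: [-0.7, 0.2, -0.7]
grip_width: 0.0162
```

```bash
python3 st.py
```

```text
14.8 [0.6028 0.0134 0.176 ] yaw -69.58648552573351 xaxis [-0.0001  0.0005 -1.    ] F [-0.7329  0.1861 -0.7438] w 0.01624737647436805 q [-9.9719 29.5226 70.7542  0.0294 79.7364 59.6094]
bar ang -94.67085184216941 r 0.21075672843992713
```

Tip at about 0.100 with no load, so it is through the eye and entering the lower ear. 22 mm to go.

>>> play_rows --travel '[[0,0,-0.4],[0,0,-0.4],[0,0,-0.4],[0,0,-0.4],[0,0,-0.2],[0,0,0]]' --rotation '[[0,0,0],[0,0,0],[0,0,0],[0,0,0],[0,0,0],[0,0,0]]' --claw '[1.2,1.2,1.2,1.2,1.2,1.2]'

```text
time_s: 15.3
position: [0.6028, 0.0135, 0.156]
tool_rot: [[-0.0, 0.349, -0.937], [0.001, -0.937, -0.349], [-1.0, -0.001, -0.0]]
ft_force: [-0.3, 0.1, -1.8]
grip_width: 0.0165
```

```bash
python3 st.py
```

```text
15.3 [0.6028 0.0135 0.156 ] yaw -69.58711589229455 xaxis [-0.0002  0.0006 -1.    ] F [-0.2546  0.0823 -1.7672] w 0.016522893225125904 q [-9.9717 30.5284 72.4708  0.0352 77.0182 59.6075]
bar ang -94.67332357212946 r 0.2107302671610324
```

>>> play_rows --travel '[[0,0,-0.15],[0,0,-0.1],[0,0,-0.1],[0,0,0]]' --rotation '[[0,0,0],[0,0,0],[0,0,0],[0,0,0]]' --claw '[1.2,1.2,1.2,1.2]'

```text
time_s: 15.63
position: [0.6031, 0.0135, 0.1541]
tool_rot: [[0.002, 0.349, -0.937], [0.0, -0.937, -0.349], [-1.0, 0.001, -0.002]]
ft_force: [-0.3, 0.2, -1.8]
grip_width: 0.0171
```

```bash
python3 st.py
```

```text
15.6333 [0.6031 0.0135 0.1541] yaw -69.57826854871382 xaxis [ 0.0019  0.0001 -1.    ] F [-0.2959  0.1632 -1.7808] w 0.017125618580874302 q [-9.9634 30.5973 72.6745  0.0268 76.6226 59.6087]
bar ang -94.60846193567947 r 0.21070348538465278
```

>>> play_rows --travel '[[0,0,-0.15],[0,0,-0.1],[0,0,0]]' --rotation '[[0,0,0],[0,0,0],[0,0,0]]' --claw '[1.2,1.2,1.2]'

```text
time_s: 15.88
position: [0.6035, 0.0135, 0.154]
tool_rot: [[0.005, 0.349, -0.937], [-0.0, -0.937, -0.349], [-1.0, 0.002, -0.005]]
ft_force: [-0.3, 0.1, -1.8]
grip_width: 0.0164
```

```bash
python3 st.py; python3 - <<'E'
from h import *
s=env.get_image("scene")[:,:,::-1]
cv2.imwrite("pics/g8.png",cv2.resize(s[150:260,285:365],None,fx=5.4,fy=5.4,interpolation=cv2.INTER_CUBIC))
E
```

```text
15.8833 [0.6035 0.0135 0.154 ] yaw -69.57004333455215 xaxis [ 0.0053 -0.0005 -1.    ] F [-0.2613  0.1236 -1.8218] w 0.01637345051061396 q [-9.9547 30.5628 72.7663  0.0256 76.3686 59.609 ]
bar ang -94.49602949929805 r 0.21065778468139
```

View pics/g8.png

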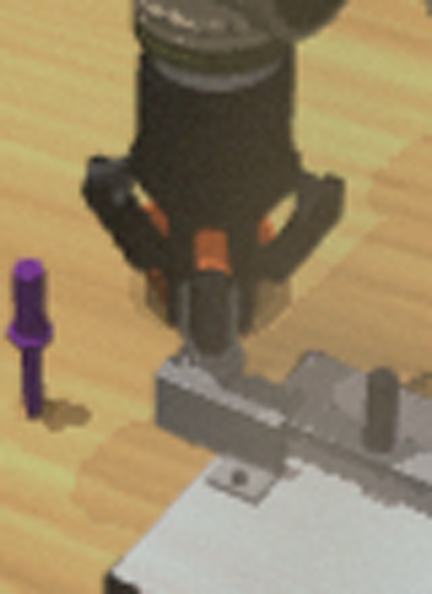

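The collar sits at the upper ear (crop (212,355)) and z has stopped falling at 0.154. That agrees with the computed seat of about 0.1537. I'll release and lift clear.

>>> play_rows --travel '[[0,0,0],[0,0,0],[0,0,0],[0,0,0],[0,0,0],[0,0,0]]' --rotation '[[0,0,0],[0,0,0],[0,0,0],[0,0,0],[0,0,0],[0,0,0]]' --claw '[4,4,4,4,4,4]'

```text
time_s: 16.43
position: [0.604, 0.0133, 0.1535]
tool_rot: [[0.006, 0.349, -0.937], [-0.0, -0.937, -0.349], [-1.0, 0.003, -0.005]]
ft_force: [-0.1, -0.5, 0.4]
grip_width: 0.04
```

```bash
python3 st.py
```

```text
16.4333 [0.604  0.0133 0.1535] yaw -69.57807166900471 xaxis [ 0.006  -0.0005 -1.    ] F [-0.1174 -0.5042  0.3668] w 0.040027422157430374 q [-9.9628 30.6237 72.7463  0.0334 76.2889 59.6071]
bar ang -94.34762127454465 r 0.21076031446094404
```

>>> play_rows --travel '[[0,0,0.8],[0,0,1.5],[0,0,2],[0,0,2],[0,0,2],[0,0,2],[-2,0,1],[-3,0,0],[-3,0,0],[-3,0,0],[-2,0,0],[0,0,0]]' --rotation '[[0,0,0],[0,0,0],[0,0,0],[0,0,0],[0,0,0],[0,0,0],[0,0,0],[0,0,0],[0,0,0],[0,0,0],[0,0,0],[0,0,0]]' --claw '[4,4,4,4,4,4,4,4,4,4,4,4]'

```text
time_s: 17.43
position: [0.4682, 0.0137, 0.2773]
tool_rot: [[0.011, 0.349, -0.937], [-0.002, -0.937, -0.349], [-1.0, 0.005, -0.01]]
ft_force: [0.0, -0.5, 1.1]
grip_width: 0.0401
```

```bash
python3 st.py; python3 - <<'E'
from h import *
s=env.get_image("scene")[:,:,::-1];t=env.get_image("top")[:,:,::-1]
cv2.imwrite("pics/s9.png",s);cv2.imwrite("pics/t9.png",t)
cv2.imwrite("pics/g9.png",np.hstack([cv2.resize(s[170:270,290:370],None,fx=5,fy=5,interpolation=cv2.INTER_CUBIC),cv2.resize(t[130:230,235:315],None,fx=5,fy=5,interpolation=cv2.INTER_CUBIC)]))
E
```

```text
17.4333 [0.4682 0.0137 0.2773] yaw -69.55868080805388 xaxis [ 0.0108 -0.0017 -0.9999] F [ 0.0293 -0.5182  1.085 ] w 0.04011414132012369 q [-12.8827  11.3613  81.7457   0.0435  86.2665  56.672 ]
bar ang -125.89084728627374 r 0.259016249519148
```

View pics/g9.png

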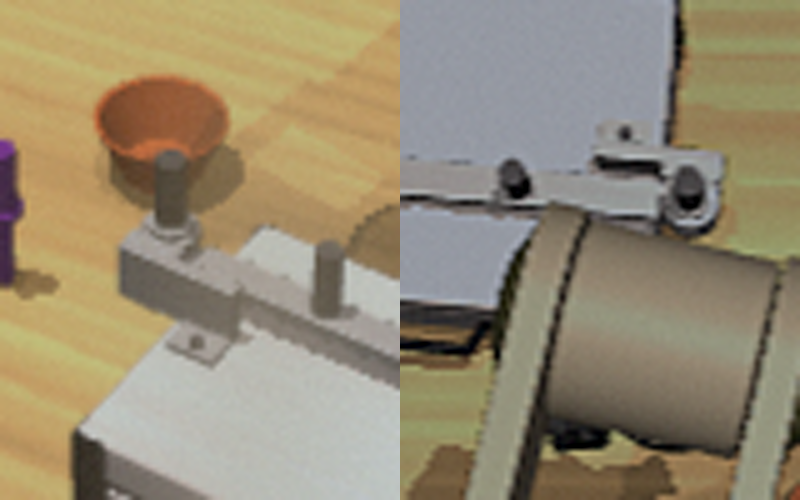

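View pics/s9.png

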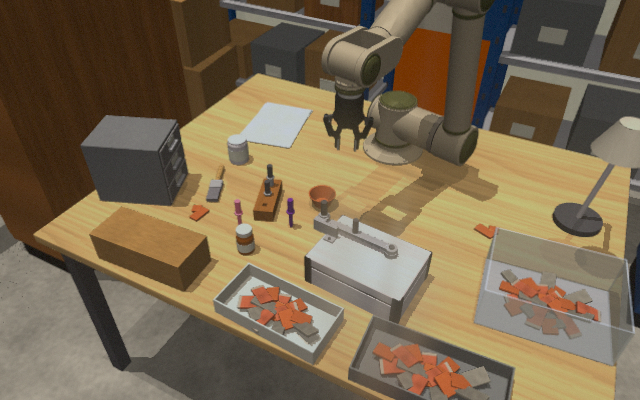

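The pin stands upright in the yoke with its collar on the ear (crop (172,228)). The bar is home and the other things are unmoved. I'll check the height numerically.

```bash
python3 - <<'E'
from h import *
print(tri((324.0,201.7),(292.4,165.2)), proj("scene",[.603,.0138,.188]), proj("top",[.603,.0138,.188]))
E
```

```text
(array([0.60386629, 0.01398129, 0.18781612]), np.float64(0.0013308979870395295)) [323.84387072 201.42567894] [292.24233492 165.58791884]
```

>>> play_rows --travel '[[0,0,0],[0,0,0],[0,0,0],[0,0,0]]' --rotation '[[0,0,0],[0,0,0],[0,0,0],[0,0,0]]' --claw '[4,4,4,4]'

```text
time_s: 17.87
position: [0.474, 0.0128, 0.2771]
tool_rot: [[0.013, 0.349, -0.937], [-0.002, -0.937, -0.349], [-1.0, 0.006, -0.011]]
ft_force: [0.2, -0.7, 0.7]
grip_width: 0.0402
```

The pin's top triangulates to z = 0.1878 against 0.188 expected, and its axis is within about 1 mm of the hole's. I'm handing the job in.

```bash
python3 -c "
from rig import env
print(env.close_job())"
```

```text
the job is handed in; nothing more can be done
None
```

The case is locked and the job is handed in at about 17.9 s; no verdict was reported. I swung the bar by its post until it stopped, took the long slim pin from the block and lowered it through both ears and the eye. I then let go and backed off.

- **Bar:** it pressed on its stop with about 17 N. In the top view afterwards, wood showed through the yoke hole, so the eye was in line.
- **Pin:** before hand-in its top was at z = 0.1878 m (0.188 m expected). Its axis was within about 1 mm of the hole's, and it stood upright with the collar on the ear.
- **Surroundings:** in the last scene view the short and thick pins were still in the block, and the loose things had not visibly moved. I judged these by eye and did not measure them.
- **Disagreement:** when the collar seated, the wrist force did not rise as expected. The tool just stopped at 0.154 m and tilted about 0.3°. I relied on the height and the pictures instead, and both agreed the pin was seated.

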